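# Free the glued fly case from the ratchet clamp

### The arm

A 7-joint arm with a two-finger parallel gripper is mounted at the origin on a cart in front of the work surface, level with it; the furniture and walls round the work are solid. World frame = base frame: x ahead of the robot, y to its left, z up, the work surface at z = 0. Lengths are in m, angles in rad, forces in N, time in s.
With the tool pointing down it reaches from about 0.4 to 0.85 m from the base axis. Payload 6.9 kg.
Tool frame: the origin (TCP) lies on the centre line of the jaws, within the pads' length; the fingertips stand 25 mm ahead of it and the grasp point (between the pads) lies 6 mm ahead of it (robot.finger_overhang is the distance from the TCP to the fingertips, in m); z points along the fingers, y is the line along which they close (so a half turn about z gives the same grasp; the last joint's range is limited). The gripper opens to 85 mm and grips with 20 to 120 N. Pads are 22 mm wide; open, the fingers measure 114 mm over their backs; the gripper's body (76 mm by 85 mm) begins 54 mm behind the grasp point. The pads swing forward as they close: fully open they stand 13 mm farther back than shut.
Start: joints at [1.268, 0.507, -0.238, 1.5, 0.126, 1.149, -0.155], TCP at [0.248, -0.574, 0.256] pointing down, gripper open.
Joint ranges: [-3.08, 3.08], [-0.24, 2.05], [-1.43, 1.35], [0, 2.5], [-1.52, 4.66], [0.17, 1.96], [-2.89, 2.89]. Speed limits (rad/s): [2.39, 2.39, 3.14, 3.14, 3.14, 3.14, 3.14].

### API

Orientations are given as a rotation vector (axis times angle).
In Python, from cell import robot, camera gives the robot as it stands.
- The arm moves only by the tool send_rows, never from a script. Its argument "plan" is text: rows parted by semicolons, each of 7 numbers parted by spaces: the shift along the tool's x, y, z in cm, then the turn, a rotation vector about the tool's x, y, z in units of 8 degrees (1.0 is 8 degrees), then the opening, from -1 (shut) to 1 (fully open). In form: tx ty tz ax ay az claw; .... A call has 1 to 8 rows; each row is the pose to reach, as a shift and turn from the pose commanded when the call began, along the tool's axes at that moment; what a row does not reach only later rows make up. A row lasts 1/10 s, in which the tool goes at most 50 mm and 8.59 degrees, less where a joint would pass 70% of its speed; a pose out of reach is approached as far as the arm can. A call with a gripper value outside its range is refused whole. The fingers move at their own pace and stop on an object; "grip_force" is the grip in N (left out, the last holds). Time passes only in rows, so rows that repeat a pose let the fingers close. It gives the time, the measured TCP pose, the force, the opening and the grip force at its end, in the units of the state.
- robot.state(): the state, without advancing time (a new reading comes with each control period).
- camera(name): name is "side" or "top" or "wrist"; returns a dict with "image" (400x640x3 uint8, red, green, blue), "z_map" (400x640 float32, m along the optical axis (not along the pixel's ray), 0 where there is no reading), "mtx" (3x3 intrinsics, pixels), "k1" (the pictures are not rectified: a ray, as slopes to the right and down, at radius r is drawn at 1 + k1 r^2 times it, then the intrinsics apply), "origin" and "rotation" of the camera in the world; the wrist camera has in their place "mount" (4x4, takes a point from camera to tool coordinates, whose origin is the TCP and whose axes are the flange's). Camera axes: x right, y down, z forward; pixel columns grow to the right and rows downward; lengths in m; the calibration is good to about 2 mm. A picture is of the moment at which its call begins: read the wrist's pose just before it.
- robot.close_job(): hands the job in; it is judged then, once.
The state is a dict: "t": time; "joints": joint angles; "qd": joint speeds; "joint_efforts": joint torques, N m; "ee_pos": TCP position; "orientation": TCP orientation; "wrist_force": force on the tool from outside, world axes, zero at the start; "torque": the same for the moment, N m; "finger_gap": finger opening in m; "grip_force": force on a finger pad.
Only numpy, scipy, OpenCV 4.12 (cv2) and the standard library are available. Lean on these libraries where they do the work, as an engineer would, in place of code of your own. Each camera call takes 0.05 s, during which the arm holds its last target. There are 200 camera calls.

### The job

The glue on the wooden fly case has set. Flip the clamp's pawl over by its T-lever so that it lets go of the rack, push the sliding jaw all the way back to its stop, then lift the case out and set it down, flat and lid up, in the middle of the cork mat. Do not let the case fall, and leave the boxed lure and the line spool where they are.

Things in the scene. Friction and masses are not known exactly. Their poses are not given: they have to be found in the camera images.
- clamp: Glue-up clamp screwed down: plywood board 110 x 382 mm, 12 mm thick. Origin: table height, under the case. +y runs along it to the fixed head (outer end y=+120 mm), -y to the sliding jaw and the rack's end (-262 mm). Two bed strips, top z=30 mm, carry the case. Head: cork pad face y=+68 mm, steel upright y 76-92, 84 mm wide, top z=95 mm. z up.
- jaw (a joint): Slide of the sliding jaw, m: 0 at the start (clamping), grows as it goes back along the clamp's -y, stop at 0.045; also runs forward to -0.03. About 3 N of friction. With the pawl down it cannot go back. Its sprung cork pad (about 6 N at the start) pushes it back 1 to 2 mm once the pawl is off.
- jaw_face (a point): Point on the jaw's upright steel plate: the middle of its front face (the face toward the case) above the pad, 82 mm high. At the start it is at y=-76 mm in the clamp's frame. The plate is 84 mm wide, 16 mm thick, top 95 mm high; the case's top is at 66 mm, so some 29 mm of plate stands bare above the case.
- pawl (a joint): Hinge of the pawl, rad: 0 = down in the rack; grows as the lever's top swings toward the case (clamp's +y), stop at 1.1. The lever leans 30 deg away from the case at 0, is upright at 0.52, leans 33 deg toward it at 1.1. No spring: its weight keeps it on either side; 1 to 3 N at the bar frees it. The nose rises behind the lever to 60 mm height: keep the fingertips above that.
- pawl_bar (a point): Centre of the steel T-bar on the pawl's lever: bar 40 mm long across the clamp (its x), 12 mm thick, 68 mm from the pivot. The pivot lies on the jaw, 34 mm high and 64 mm behind jaw_face along -y, on the clamp's centre line. At the start the bar is 93 mm high at y=-174 mm in the clamp's frame. The rack below it is 28 mm high; end block at y -238 to -254, 34 mm high.
- fly_case: Small closed wooden case, 70 (its x, across the clamp) x 135 (its y) x 36 mm high, 0.2 to 0.4 kg, hinged lid fixed shut. Origin: centre of its underside, 30 mm above the table in the clamp, axes as the clamp's. Grip it across its 70 mm width (68 mm between the fingers), middle 1 mm toward its +x.
- mat: Fixed thin cork mat, 150 (x) x 180 (y) x 4 mm, to the left of the clamp. Origin: centre of its underside on the table; top at 4 mm.
- lure_box: Bystander: boxed lure, an open-topped narrow box lying on the table, 121 (its x, along the clamp) x 41 x 22 mm high, beyond the clamp. Origin: centre of its underside.
- line_spool: Bystander: line spool lying flat, 64 mm across, 23 mm high, beyond the clamp. Origin: centre of its underside.

How it is judged:
On the way, in this order (a step that is already met when the one before it is completed fails the run):
1. the pawl is flipped over, off the rack, the case still lying in the clamp (value of joint pawl above 0.85 rad and value of joint jaw below 0.03 m and z of fly_case in the frame of clamp below 0.036 m), for 0.2 s.
2. the jaw is pushed back to its stop, the case still lying in the clamp (value of joint jaw above 0.04 m and z of fly_case in the frame of clamp below 0.036 m), for 0.2 s.
At the end, for the whole second after the job is handed in: The fly case rests flat on the mat, lid up (within 0.1 rad), its centre within 35 mm of the mat's centre; the jaw is within 7 mm of its back stop (joint over 0.038 m of 0.045) and the pawl is still flipped over (joint over 0.85 rad) (value of joint jaw above 0.038 m and value of joint pawl above 0.85 rad and horizontal distance between fly_case and mat below 0.035 m and height (world z) of fly_case below 0.009 m and angle between fly_case's own z axis and vertical below 0.1 rad and linear speed of fly_case below 0.02 m/s); the robot touches nothing.
It fails at once if the case is let go in the air (more than 16 mm above the mat, or thrown up out of the clamp) (contact force between the fingers and fly_case below 0.05 N and (height (world z) of fly_case above 0.06 m or (height (world z) of fly_case above 0.02 m and horizontal distance between fly_case and clamp above 0.12 m))).
It fails at once if the case is tipped over (angle between fly_case's own z axis and vertical above 0.7 rad).
It fails at once if the boxed lure or the spool is pushed more than 30 mm (distance of any of lure_box, line_spool from where it was at the start of the episode above 0.03 m).
It also fails if it takes over 53 s, if anything falls off the work surface, if the arm or the gripper's body presses on something with over 40 N, if the wrist force passes 120 N, or if a joint passes its speed limit or range.

## Working session

There is one attempt and no reset: what is moved stays moved. The work goes in short steps, Python scripts to look and compute and a tool call to move; the robot and the scene stay as the last step left them, time stands still between calls to the robot, and variables do not carry over. Pictures are saved under pics/ and viewed, at most 10 in all, crops included, and the job is handed in when it is done.

Besides the shell and the picture viewer there is one more tool, called as name(argument=value, ...), one argument or row to a line, values as JSON. send_rows: Moves the arm, as the interface text tells. Its arguments: {"type":"object","properties":{"plan":{"type":"string"},"grip_force":{"type":"number"}},"required":["plan"]}

```bash
mkdir -p pics; ls
cat > h.py <<'E'
import numpy as np, cv2
from scipy.spatial.transform import Rotation as R
from cell import robot, camera
def cam(name):
    s=robot.state(); c=camera(name)
    if 'mount' in c:
        T=np.eye(4);T[:3,:3]=R.from_rotvec(s['orientation']).as_matrix();T[:3,3]=s['ee_pos']
        M=T@c['mount']; c['origin']=M[:3,3]; c['rotation']=M[:3,:3]
    c['origin']=np.array(c['origin'])
    r=np.array(c['rotation']); c['rotation']=r if r.shape==(3,3) else R.from_rotvec(r).as_matrix()
    return c
def cloud(c):
    v,u=np.mgrid[0:400,0:640]
    p=cv2.undistortPoints(np.stack([u,v],-1).reshape(-1,1,2).astype(float),c['mtx'],np.array([c['k1'],0,0,0.])).reshape(400,640,2)
    d=np.dstack([p,np.ones((400,640))])
    ray=d@c['rotation'].T
    return c['origin']+ray*c['z_map'][...,None], ray
def save(c,n,box=None):
    im=c['image'][...,::-1]
    if box: im=im[box[1]:box[3],box[0]:box[2]]
    cv2.imwrite('pics/'+n,im)
E
python3 - <<'E'
from h import *
s=robot.state();print({k:np.round(v,3) for k,v in s.items()}, getattr(robot,'finger_overhang',None))
for n in('top','side'):
    c=cam(n);save(c,n+'0.png');P,_=cloud(c);np.savez(n+'0.npz',P=P,im=c['image'],ray=_,o=c['origin']);print(n,c['origin'],c['rotation'].round(3).tolist(),c['k1'],c['mtx'])
    print((c['z_map']==0).mean())
E
```

```text
pics
{'t': np.float64(0.0), 'joints': array([ 1.268,  0.508, -0.238,  1.501,  0.126,  1.149, -0.155]), 'qd': array([ 0.   ,  0.001,  0.002, -0.   , -0.001,  0.   ,  0.001]), 'joint_efforts': array([-0.0000e+00, -6.2060e+01, -2.1870e+00, -2.4966e+01,  1.3000e-02,
        1.2000e-02, -0.0000e+00]), 'ee_pos': array([ 0.248, -0.573,  0.255]), 'orientation': array([-3.075e+00, -6.370e-01,  1.000e-03]), 'wrist_force': array([-0.25 , -0.112,  0.22 ]), 'torque': array([-0.016, -0.   , -0.008]), 'grip_force': np.float64(0.0), 'finger_gap': np.float64(0.086)} 0.025
top [0.33423314 0.02526637 1.47553472] [[-0.026, -0.988, 0.15], [-0.999, 0.029, 0.015], [-0.019, -0.149, -0.989]] -0.08807437647094377 [[501.65264898   0.         321.06355953]
 [  0.         501.65264898 210.3811242 ]
 [  0.           0.           1.        ]]
0.00395703125
side [0.12721757 0.59228542 1.01094408] [[-0.79, -0.495, 0.361], [-0.613, 0.629, -0.478], [0.01, -0.599, -0.801]] -0.0775288040385729 [[453.11489302   0.         324.05403632]
 [  0.         453.11489302 197.35610461]
 [  0.           0.           1.        ]]
0.0038984375
```

View pics/top0.png

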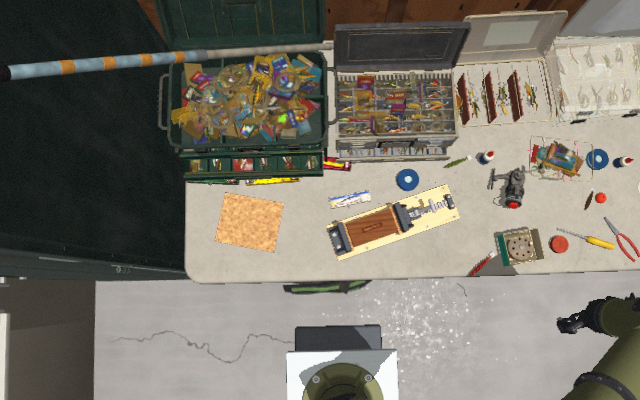

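View pics/side0.png

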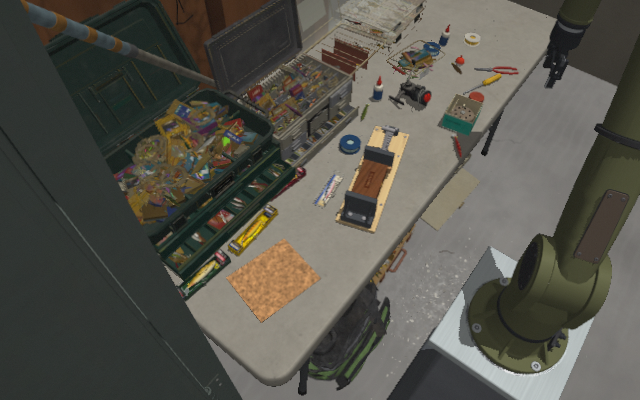

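The top view shows the clamp from its head (330,240) to the rack end (455,200), with the case at (370,228). The mat is at (250,222), the spool at (407,180) and the lure at (350,199). The side view agrees: clamp (375,180), mat (275,278).

```bash
cat > m.py <<'E'
from h import *
def rays_plane(d,uv,z):
    # bilinear sample of ray map
    m=uv.astype(np.float32).reshape(-1,1,2)
    r=cv2.remap(d['ray'].astype(np.float32),m,None,cv2.INTER_LINEAR)[:,0]
    return d['o']+r*((z-d['o'][2])/r[:,2])[:,None]
def rect(d,mask,z):
    cs,_=cv2.findContours(mask.astype(np.uint8),cv2.RETR_EXTERNAL,cv2.CHAIN_APPROX_NONE)
    k=max(cs,key=cv2.contourArea)
    p=rays_plane(d,k.reshape(-1,2),z)[:,:2]
    (c,s,a)=cv2.minAreaRect((p*1000).astype(np.float32))
    return np.round(c,1),np.round(s,1),round(a,2)
for n in('top','side'):
    d=np.load(n+'0.npz');P=d['P'];hsv=cv2.cvtColor(d['im'],cv2.COLOR_RGB2HSV);H,S,V=cv2.split(hsv)
    reg=(P[...,0]>.3)&(P[...,0]<.8)&(abs(P[...,1])<.6)
    z=P[...,2]
    tab=reg&(S<40)&(abs(z)<.01);print(n,'table z',np.median(z[tab]))
    mat=reg&(S>70)&(z<.015)&(P[...,1]>.1)
    print('mat',rect(d,cv2.morphologyEx(mat.astype(np.uint8),cv2.MORPH_OPEN,np.ones((5,5))),.004))
    cl=reg&(P[...,1]<.17)&(P[...,1]>-.3)&(P[...,0]<.62)&(((S>60)&(H<30)&(z>.004)&(z<.03))|(z>.015))
    print('clamp',rect(d,cv2.morphologyEx(cl.astype(np.uint8),cv2.MORPH_CLOSE,np.ones((3,3))),.012))
    case=reg&(z>.045)&(z<.075)&(S>90)&(H<20)&(P[...,1]<.17)&(P[...,1]>-.3)&(P[...,0]<.62)
    case=cv2.morphologyEx(case.astype(np.uint8),cv2.MORPH_OPEN,np.ones((3,3)))
    print('case',rect(d,case,.066),np.median(z[case>0]))
    hi=reg&(z>.08)&(z<.11)&(P[...,1]<.2)&(P[...,1]>-.35)&(P[...,0]<.62)
    k,l,st,ce=cv2.connectedComponentsWithStats(hi.astype(np.uint8))
    for i in range(1,k):
        if st[i,4]>8: print('hi',st[i],P[l==i].mean(0).round(4))
    tops=reg&(z>.015)&(P[...,1]<.2)&(P[...,1]>-.35)&(P[...,0]<.68)
    k,l,st,ce=cv2.connectedComponentsWithStats(tops.astype(np.uint8))
    for i in range(1,k):
        if st[i,4]>40: print('obj',st[i],P[l==i].mean(0).round(4))
E
python3 m.py
```

```text
top table z -0.000362303954906551
mat (array([529.1, 262.9]), array([181.1, 150.4]), 77.79)
clamp (array([ 512. , -146.3]), array([111.9, 351.5]), 17.66)
case (array([496.4, -96.4]), array([ 78.1, 148.5]), 17.78) 0.06489960955204144
hi [426 199  11  14  72] [ 0.5478 -0.2613  0.0939]
hi [394 202  15  30 196] [ 0.5197 -0.1747  0.0933]
hi [337 222  16  30 181] [ 0.4688 -0.0166  0.0942]
obj [264 160  60  21 948] [0.6541 0.1187 0.1239]
obj [397 169  22  21 353] [ 0.6372 -0.208   0.0384]
obj [ 329  194  126   63 2665] [ 0.5017 -0.1216  0.0688]
obj [342 196  15   7  42] [ 0.5787 -0.0377  0.0525]
side table z -0.00026037469772410837
mat (array([529. , 263.1]), array([180.5, 151. ]), 77.78)
clamp (array([ 518.4, -162.9]), array([113.9, 393.8]), 17.87)
case (array([ 494.2, -101.9]), array([ 80.3, 121.6]), 17.66) 0.06510941336091891
hi [381 126  14  10  74] [ 0.5481 -0.26    0.0925]
hi [364 145  30  15 228] [ 0.5203 -0.1727  0.0906]
hi [345 190  32  17 255] [ 0.4674 -0.0131  0.0914]
obj [ 341  125   58  104 2559] [ 0.4925 -0.0927  0.063 ]
obj [340 135  20  16 245] [ 0.6395 -0.2106  0.0221]
obj [ 240  161   58   64 1149] [0.6516 0.119  0.1127]
obj [325 182  10  16  45] [ 0.5811 -0.0334  0.0169]
obj [249 220  12  12  58] [0.6614 0.1843 0.0173]
```

```bash
cat > g.py <<'E'
from h import *
import sys
A=np.radians(17.8);O=np.array([.4948,-.0955,0]);C=np.array([[np.cos(A),-np.sin(A),0],[np.sin(A),np.cos(A),0],[0,0,1]])
RT=np.column_stack([C[:,1],C[:,0],[0,0,-1]])  # tool x=clamp y, tool y=clamp x
def go(*pts):  # clamp-frame mm
    s=robot.state();Rm=R.from_rotvec(s['orientation']).as_matrix();p=np.array(s['ee_pos'])
    print('t',s['t'],'clamp mm',((C.T@(p-O))*1000).round(1),'gap',s['finger_gap'],'F',np.round(s['wrist_force'],1),'q',np.round(s['joints'],2))
    for q in pts:
        t=O+C@(np.array(q)/1000)
        print(q,'world',t.round(3),'->cm',(Rm.T@(t-p)*100).round(2),'turn',(R.from_matrix(Rm.T@RT).as_rotvec()*180/np.pi/8).round(2))
if __name__=='__main__': go(*[tuple(map(float,a.split(','))) for a in sys.argv[1:]])
E
python3 g.py 0,-210,250 0,-210,105
```

```text
t 0.1 clamp mm [-380.8 -379.4  255.5] gap 0.08577226761658882 F [-0.6  0.3  1.1] q [ 1.27  0.51 -0.24  1.5   0.13  1.15 -0.15]
(0.0, -210.0, 250.0) world [ 0.559 -0.295  0.25 ] ->cm [ 39.56 -13.13   0.57] turn [-1.000e-02 -1.000e-02 -1.055e+01]
(0.0, -210.0, 105.0) world [ 0.559 -0.295  0.105] ->cm [ 39.56 -13.1   15.07] turn [-1.000e-02 -1.000e-02 -1.055e+01]
```

send_rows(
  plan="4 -1.3 0 0 0 -1 -1; 8 -2.6 0 0 0 -2 -1; 12 -4 0 0 0 -3 -1; 16 -5.3 0 0 0 -4 -1; 20 -6.6 0 0 0 -5 -1; 24 -8 0 0 0 -6 -1; 28 -9.3 0 0 0 -7 -1; 32 -10.6 0 0 0 -8 -1",
)

```text
t: 0.9
ee_pos: [0.5008, -0.3478, 0.256]
orientation: [-2.264, -2.177, 0.0]
wrist_force: [0.2, -0.5, -0.8]
finger_gap: -0.0002
grip_force: 0.0
```

```bash
python3 g.py 0,-210,200 0,-210,105
```

```text
t 0.9 clamp mm [ -71.4 -242.   256. ] gap -0.0002140517843445943 F [ 0.2 -0.5 -0.8] q [ 0.91  0.52 -0.56  1.54  0.29  1.17  0.25]
(0.0, -210.0, 200.0) world [ 0.559 -0.295  0.2  ] ->cm [5.46 5.62 5.6 ] turn [-0.   -0.   -2.51]
(0.0, -210.0, 105.0) world [ 0.559 -0.295  0.105] ->cm [ 5.45  5.62 15.1 ] turn [-0.   -0.   -2.51]
```

send_rows(
  plan="3 3 2 0 0 -1 -1; 5.4 5.6 5 0 0 -2 -1; 5.4 5.6 5 0 0 -2.5 -1; 5.4 5.6 5 0 0 -2.5 -1; 5.4 5.6 5 0 0 -2.5 -1",
)

```text
t: 1.4
ee_pos: [0.5579, -0.2984, 0.2062]
orientation: [-1.863, -2.529, 0.001]
wrist_force: [-0.5, -0.5, 1.0]
finger_gap: -0.0001
grip_force: 0.0
```

```bash
python3 g.py 0,-210,105
python3 - <<'E'
from h import *
c=cam('wrist');save(c,'w1.png');P,r=cloud(c);np.savez('w1.npz',P=P,ray=r,o=c['origin'],im=c['image'])
E
```

```text
t 1.4 clamp mm [  -2.  -212.5  206.2] gap -0.00010700727705205357 F [-0.5 -0.5  1. ] q [ 0.82  0.61 -0.63  1.55  0.39  1.11  0.4 ]
(0.0, -210.0, 105.0) world [ 0.559 -0.295  0.105] ->cm [ 0.25  0.2  10.12] turn [-0.    0.   -0.07]
```

View pics/w1.png

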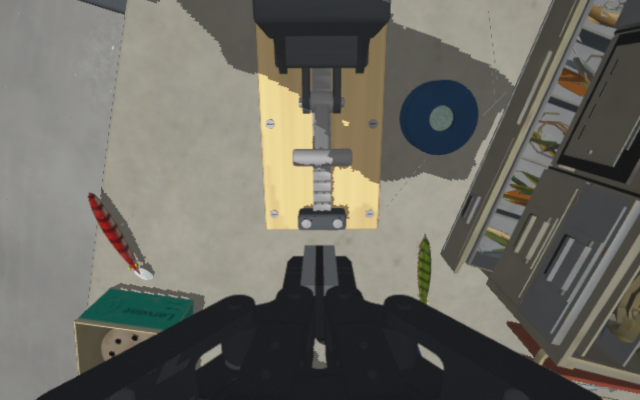

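The wrist view shows the T-bar at (322,158), centred ahead of the shut fingers at (320,250). The rack's end block is at (322,220) and the spool at (440,117), clear to the right.

```bash
python3 - <<'E'
from g import *
d=np.load('w1.npz');P=(d['P']-O)@C*1000
for u,v in [(300,158),(322,158),(345,158),(262,200),(380,200),(322,224),(322,60),(320,250)]: print(u,v,P[v,u].round(1))
E
python3 g.py 0,-206,105 0,-206,107
```

```text
300 158 [ -13.  -177.8   98.8]
322 158 [   1.6 -178.1   98. ]
345 158 [  16.9 -178.3   97.7]
262 200 [ -57.5 -236.8    0.4]
380 200 [ 5.91e+01 -2.38e+02  2.00e-01]
322 224 [   1.5 -250.1   32.9]
322 60 [   2.5 -112.3   45. ]
320 250 [   0.  -201.   190.6]
t 1.45 clamp mm [  -2.2 -212.8  206.6] gap 0.00026771783201849723 F [-1.1  0.1 -0.1] q [ 0.82  0.61 -0.63  1.55  0.39  1.11  0.4 ]
(0.0, -206.0, 105.0) world [ 0.558 -0.292  0.105] ->cm [ 0.69  0.21 10.16] turn [-0.    0.01 -0.07]
(0.0, -206.0, 107.0) world [ 0.558 -0.292  0.107] ->cm [0.69 0.21 9.96] turn [-0.    0.01 -0.07]
```

send_rows(
  plan="0 0.2 4 0 0 -0.1 -1; 0.3 0.2 8 0 0 -0.1 -1; 0.5 0.2 10 0 0 -0.1 -1; 0.5 0.2 10 0 0 -0.1 -1; 0.5 0.2 10 0 0 -0.1 -1",
)

```text
t: 1.95
ee_pos: [0.5589, -0.2932, 0.1074]
orientation: [1.844, 2.542, -0.0]
wrist_force: [0.8, -0.6, 0.5]
finger_gap: -0.0005
grip_force: 0.0
```

```bash
python3 g.py 0,-130,107
```

```text
t 1.95 clamp mm [   0.6 -207.8  107.4] gap -0.0004893333065986252 F [ 0.8 -0.6  0.5] q [ 0.79  0.71 -0.58  1.66  0.47  0.91  0.33]
(0.0, -130.0, 107.0) world [ 0.535 -0.219  0.107] ->cm [ 7.78 -0.02  0.03] turn [0.   0.01 0.04]
```

send_rows(
  plan="1 0 0 0 0 0 -1; 2 0 0 0 0 0 -1; 3 0 0 0 0 0 -1; 4 0 0 0 0 0 -1; 5 0 0 0 0 0 -1; 6 0 0 0 0 0 -1; 7 0 0 0 0 0 -1; 7.8 0 0 0 0 0 -1",
)

```text
t: 2.75
ee_pos: [0.534, -0.217, 0.1063]
orientation: [-1.841, -2.545, -0.0]
wrist_force: [0.4, 0.1, 0.1]
finger_gap: -0.0002
grip_force: 0.0
```

send_rows(
  plan="0.3 0 0 0 0 0 -1; 0.3 0 0 0 0 0 -1; -1 0 -3 0 0 0 -1; -1 0 -8 0 0 0 -1; -1 0 -10 0 0 0 -1; -1 0 -10 0 0 0 -1",
)

```text
t: 3.35
ee_pos: [0.5391, -0.228, 0.2096]
orientation: [1.84, 2.54, 0.003]
wrist_force: [0.1, 0.2, -1.2]
finger_gap: 0.0002
grip_force: 0.0
```

Run:
```python
from g import *
go((0,-40,180),(0,-40,105))
for n in('wrist','side'):
    c=cam(n);P,_=cloud(c);Q=(P-O)@C*1000
    if n=='wrist':save(c,'w2.png')
    m=(abs(Q[...,0])<45)&(Q[...,1]>-230)&(Q[...,1]<-60)&(Q[...,2]>78)&(Q[...,2]<115)
    ys=Q[m]
    print(n,[(b,int(((ys[:,1]>b)&(ys[:,1]<=b+10)).sum()),ys[(ys[:,1]>b)&(ys[:,1]<=b+10)][:,2].max(initial=0).round(0)) for b in range(-200,-60,10)])
```

```text
t 3.35 clamp mm [   1.7 -139.7  209.6] gap 0.00017941113558330105 F [ 0.1  0.2 -1.2] q [ 0.77  0.54 -0.65  1.68  0.37  1.04  0.32]
(0, -40, 180) world [ 0.507 -0.134  0.18 ] ->cm [ 9.98 -0.12  2.93] turn [0.03 0.02 0.05]
(0, -40, 105) world [ 0.507 -0.134  0.105] ->cm [10.01 -0.15 10.43] turn [0.03 0.02 0.05]
wrist [(-200, 0, np.float64(0.0)), (-190, 0, np.float64(0.0)), (-180, 0, np.float64(0.0)), (-170, 0, np.float64(0.0)), (-160, 0, np.float64(0.0)), (-150, 0, np.float64(0.0)), (-140, 0, np.float64(0.0)), (-130, 0, np.float64(0.0)), (-120, 200, np.float64(96.0)), (-110, 864, np.float64(99.0)), (-100, 886, np.float64(97.0)), (-90, 1916, np.float64(97.0)), (-80, 281, np.float64(96.0)), (-70, 0, np.float64(0.0))]
side [(-200, 0, np.float64(0.0)), (-190, 0, np.float64(0.0)), (-180, 0, np.float64(0.0)), (-170, 0, np.float64(0.0)), (-160, 0, np.float64(0.0)), (-150, 0, np.float64(0.0)), (-140, 0, np.float64(0.0)), (-130, 0, np.float64(0.0)), (-120, 1, np.float64(93.0)), (-110, 36, np.float64(99.0)), (-100, 43, np.float64(99.0)), (-90, 93, np.float64(99.0)), (-80, 128, np.float64(97.0)), (-70, 0, np.float64(0.0))]
```

View pics/w2.png

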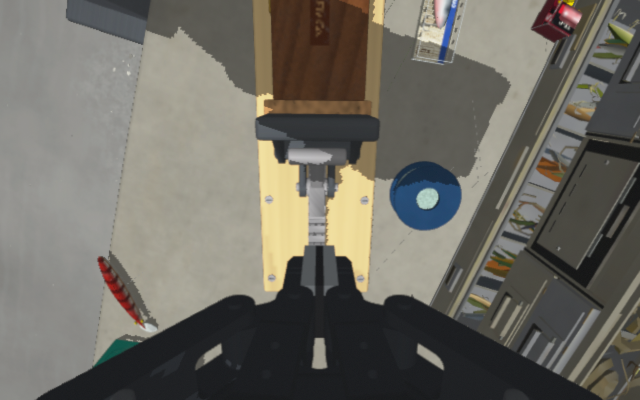

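The T-bar at (317,155) now lies against the jaw plate, so the pawl is over. Next I push the jaw.

send_rows(
  plan="5 0 0 0 0 0 -1; 10 -0.1 0 0 0 0 -1; 10 -0.1 4 0 0 0 -1; 10 -0.1 8 0 0 0 -1; 10 -0.1 10.6 0 0 0 -1; 10 -0.1 10.6 0 0 0 -1; 10 -0.1 10.6 0 0 0 -1",
)

```text
t: 4.15
ee_pos: [0.5047, -0.1326, 0.0996]
orientation: [-1.84, -2.543, 0.001]
wrist_force: [-0.7, -0.1, -0.1]
finger_gap: -0.0002
grip_force: 0.0
```

```bash
python3 g.py 0,-70,102 0,-106,102
```

```text
t 4.15 clamp mm [ -1.9 -38.4  99.6] gap -0.000155761013841273 F [-0.7 -0.1 -0.1] q [ 0.6   0.59 -0.58  1.96  0.48  0.73  0.04]
(0.0, -70.0, 102.0) world [ 0.516 -0.162  0.102] ->cm [-3.16  0.17 -0.24] turn [-0.01 -0.01  0.06]
(0.0, -106.0, 102.0) world [ 0.527 -0.196  0.102] ->cm [-6.76  0.14 -0.25] turn [-0.01 -0.01  0.06]
```

send_rows(
  plan="-1 0.1 -0.3 0 0 0 -1; -2 0.1 -0.3 0 0 0 -1; -3 0.1 -0.3 0 0 0 -1; -4 0.1 -0.3 0 0 0 -1; -5 0.1 -0.3 0 0 0 -1; -6 0.1 -0.3 0 0 0 -1; -6.6 0.1 -0.3 0 0 0 -1; -6.6 0.1 -0.3 0 0 0 -1",
)

```text
t: 4.95
ee_pos: [0.527, -0.1969, 0.103]
orientation: [1.843, 2.543, -0.001]
wrist_force: [-0.8, -0.1, 0.5]
finger_gap: 0.0
grip_force: 0.0
```

```bash
python3 g.py 0,-112,102
```

```text
t 4.95 clamp mm [  -0.4 -106.4  103. ] gap 2.4375185378310784e-06 F [-0.8 -0.1  0.5] q [ 0.69  0.63 -0.59  1.86  0.48  0.8   0.16]
(0.0, -112.0, 102.0) world [ 0.529 -0.202  0.102] ->cm [-0.56  0.03  0.1 ] turn [-0.    0.    0.04]
```

send_rows(
  plan="-0.3 0 0 0 0 0 -1; -0.5 0 0 0 0 0 -1; -0.5 0 0 0 0 0 -1",
)

```text
t: 5.25
ee_pos: [0.5281, -0.2, 0.1031]
orientation: [-1.841, -2.545, 0.0]
wrist_force: [-1.7, 1.4, -0.3]
finger_gap: -0.0003
grip_force: 0.8
```

send_rows(
  plan="-0.2 0 0 0 0 0 -1; -0.4 0 0 0 0 0 -1; -0.4 0 0 0 0 0 -1",
)

```text
t: 5.55
ee_pos: [0.529, -0.2027, 0.1031]
orientation: [-1.839, -2.544, -0.001]
wrist_force: [-2.4, 6.2, 0.4]
finger_gap: 0.0002
grip_force: 3.1
```

Run:
```python
from g import *
go((0,-60,180),)
c=cam('top');P,_=cloud(c);save(c,'t3.png',(300,150,480,270));Q=(P-O)@C*1000
m=(abs(Q[...,0])<45)&(Q[...,1]>-165)&(Q[...,1]<-60)&(Q[...,2]>78)&(Q[...,2]<115)
ys=Q[m];print([(b,int(((ys[:,1]>b)&(ys[:,1]<=b+5)).sum())) for b in range(-165,-60,5)])
```

```text
t 5.55 clamp mm [  -0.2 -112.5  103.1] gap 0.00020024914819059396 F [-2.4  6.2  0.4] q [ 0.7   0.64 -0.59  1.84  0.48  0.81  0.18]
(0, -60, 180) world [ 0.513 -0.153  0.18 ] ->cm [ 5.27  0.06 -7.68] turn [-0.01 -0.01  0.06]
[(-165, 0), (-160, 0), (-155, 0), (-150, 0), (-145, 0), (-140, 0), (-135, 0), (-130, 0), (-125, 0), (-120, 0), (-115, 0), (-110, 0), (-105, 0), (-100, 0), (-95, 0), (-90, 0), (-85, 0), (-80, 0), (-75, 0), (-70, 0), (-65, 0)]
```

send_rows(
  plan="-0.2 0 0 0 0 0 -1; -0.4 0 0 0 0 0 -1; -0.4 0 0 0 0 0 -1; -0.4 0 0 0 0 0 -1",
)

```text
t: 6.0
ee_pos: [0.529, -0.2029, 0.103]
orientation: [-1.833, -2.543, -0.003]
wrist_force: [-7.8, 14.9, 6.8]
finger_gap: 0.0
grip_force: 8.4
```

```bash
python3 g.py 0,-60,180
```

```text
t 6.0 clamp mm [  -0.3 -112.7  103. ] gap 3.367452487651243e-05 F [-7.8 14.9  6.8] q [ 0.7   0.64 -0.59  1.84  0.47  0.81  0.18]
(0.0, -60.0, 180.0) world [ 0.513 -0.153  0.18 ] ->cm [ 5.32  0.06 -7.66] turn [-0.02 -0.05  0.08]
```

The jaw is at its stop: the force rises to 17 N with no further motion. I back off, rise over the case and look.

send_rows(
  plan="2 0 0 0 0 0 -1; 4 0 -3 0 0 0 -1; 6 0 -7 0 0 0 0; 9 0 -8 0 0 0 1; 10.8 0 -8 0 0 0 1; 10.8 0 -8 0 0 0 1; 10.8 0 -8 0 0 0 1; 10.8 0 -8 0 0 0 1",
)

```text
t: 6.8
ee_pos: [0.4974, -0.1066, 0.183]
orientation: [1.843, 2.543, -0.001]
wrist_force: [-0.6, -0.7, 0.2]
finger_gap: 0.0846
grip_force: 0.0
```

Run:
```python
from g import *
go((1,0,68),)
for n in('wrist','side'):
    c=cam(n);P,_=cloud(c);Q=(P-O)@C*1000
    if n=='wrist':save(c,'w4.png')
    m=(abs(Q[...,0])<45)&(Q[...,1]>-180)&(Q[...,1]<-100)&(Q[...,2]>78)&(Q[...,2]<115)
    ys=Q[m];print(n,[(b,int(((ys[:,1]>b)&(ys[:,1]<=b+5)).sum())) for b in range(-180,-100,5)])
    k=(abs(Q[...,0])<60)&(abs(Q[...,1])<60)&(Q[...,2]>58)&(Q[...,2]<72)
    q=Q[k];print('case top',k.sum(),np.percentile(q,[1,50,99],axis=0).round(1).tolist())
    m=k&(abs(Q[...,1])<50)
    for a,b in((-45,-15),(-15,15),(15,45)):
        t=q[(q[:,1]>a)&(q[:,1]<b)][:,0]
        if len(t):print(a,np.percentile(t,[1,99]).round(1))
```

```text
t 6.8 clamp mm [ -0.9 -11.4 183. ] gap 0.0846498300158047 F [-0.6 -0.7  0.2] q [ 0.62  0.46 -0.67  1.9   0.36  0.9   0.09]
(1, 0, 68) world [ 0.496 -0.095  0.068] ->cm [ 1.14  0.2  11.5 ] turn [-0.    0.    0.04]
wrist [(-180, 0), (-175, 0), (-170, 0), (-165, 0), (-160, 0), (-155, 0), (-150, 0), (-145, 0), (-140, 0), (-135, 10), (-130, 327), (-125, 1914), (-120, 0), (-115, 0), (-110, 0), (-105, 0)]
case top 15520 [[-29.8, -58.5, 64.2], [3.1, 6.1, 65.9], [36.0, 58.9, 67.5]]
-45 [-29.8  35.8]
-15 [-30.4  36. ]
15 [-29.5  36.2]
side [(-180, 0), (-175, 0), (-170, 0), (-165, 0), (-160, 0), (-155, 0), (-150, 1), (-145, 0), (-140, 2), (-135, 17), (-130, 24), (-125, 97), (-120, 21), (-115, 0), (-110, 0), (-105, 0)]
case top 807 [[-31.9, -58.6, 60.4], [0.1, 0.2, 65.4], [32.9, 53.9, 69.9]]
-45 [-31.4  32.5]
-15 [-32.1  32.7]
15 [-31.4  32.7]
```

View pics/w4.png

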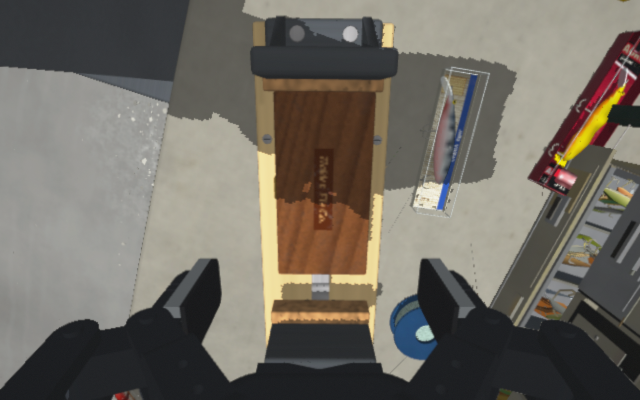

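The jaw's front face is now at about y=-121 mm, which is its stop. The case spans (275–377, 92–273) with the open fingers at (208,290) and (432,290), so it sits about 3 mm toward +x of the gripper.

send_rows(
  plan="0.5 0.2 3 0 0 0 1; 1 0.35 6 0 0 0 1; 1.1 0.35 9 0 0 0 1; 1.1 0.35 11 0 0 0 1; 1.1 0.35 12 0 0 0 1; 1.1 0.35 12 0 0 0 1; 1.1 0.35 12 0 0 0 1",
)

```text
t: 7.6
ee_pos: [0.4975, -0.0937, 0.0637]
orientation: [1.842, 2.545, 0.001]
wrist_force: [0.5, -0.2, -0.2]
finger_gap: 0.0848
grip_force: 0.0
```

```bash
python3 g.py 2,0,62
python3 - <<'E'
from h import *
save(cam('wrist'),'w5.png')
E
```

```text
t 7.6 clamp mm [ 3.1  0.9 63.7] gap 0.08480093299056442 F [ 0.5 -0.2 -0.2] q [ 0.49  0.62 -0.54  2.04  0.54  0.62 -0.09]
(2.0, 0.0, 62.0) world [ 0.497 -0.095  0.062] ->cm [-0.08 -0.11  0.17] turn [0.   0.   0.05]
```

View pics/w5.png

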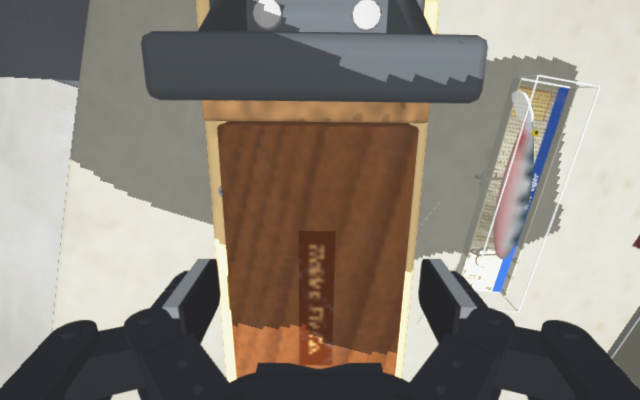

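The fingers at (218,290) and (420,290) straddle the case evenly. Closing.

send_rows(
  plan="0 0 0 0 0 0 0.6; 0 0 0 0 0 0 0.4; 0 0 0 0 0 0 0; 0 0 0 0 0 0 -1; 0 0 0 0 0 0 -1; 0 0 0 0 0 0 -1; 0 0 0 0 0 0 -1",
  grip_force=45,
)

```text
t: 8.35
ee_pos: [0.498, -0.0938, 0.0645]
orientation: [1.841, 2.542, 0.002]
wrist_force: [0.8, -0.2, 6.3]
finger_gap: 0.0674
grip_force: 49.1
```

send_rows(
  plan="0 0 -0.5 0 0 0 -1; 0 0 -1.5 0 0 0 -1; 0 0 -2.5 0 0 0 -1; 0 0 -2.5 0 0 0 -1",
)

```text
t: 8.75
ee_pos: [0.4977, -0.0934, 0.0899]
orientation: [1.841, 2.544, 0.002]
wrist_force: [0.3, 0.1, -2.9]
finger_gap: 0.0673
grip_force: 52.0
```

Run:
```python
from g import *
m=C.T@(np.array([.529,.263,0])-O)*1000
go((0,0,180),(m[0]+1,m[1],180))
```

```text
t 8.75 clamp mm [ 3.4  1.1 89.9] gap 0.0673427756282032 F [ 0.3  0.1 -2.9] q [ 0.52  0.58 -0.58  2.02  0.5   0.68 -0.06]
(0, 0, 180) world [ 0.495 -0.096  0.18 ] ->cm [-0.12 -0.32 -9.01] turn [0.02 0.01 0.05]
(np.float64(143.15459206105456), np.float64(330.88360786831856), 180) world [0.53  0.263 0.18 ] ->cm [32.86 14.24 -9.01] turn [0.02 0.01 0.05]
```

send_rows(
  plan="0 0 -3 0 0 0 -1; 0 0 -6 0 0 0 -1; 0 0 -9 0 0 0 -1; 4 1.7 -9 0 0 0 -1; 8 3.5 -9 0 0 0 -1; 12 5.2 -9 0 0 0 -1; 16 6.9 -9 0 0 0 -1; 20 8.7 -9 0 0 0 -1",
)

```text
t: 9.55
ee_pos: [0.5166, 0.1252, 0.1783]
orientation: [-1.842, -2.545, 0.0]
wrist_force: [1.4, 0.4, -3.0]
finger_gap: 0.067
grip_force: 53.0
```

send_rows(
  plan="4 1.7 0 0 0 0 -1; 8 3.5 0 0 0 0 -1; 11 4.8 0 0 0 0 -1; 12.5 5.5 0 0 0 0 -1; 12.9 5.6 0 0 0 0 -1; 12.9 5.6 0 0 0 0 -1; 12.9 5.6 0 0 0 0 -1",
)

```text
t: 10.25
ee_pos: [0.5302, 0.2614, 0.178]
orientation: [1.844, 2.543, -0.003]
wrist_force: [0.2, -0.4, -2.5]
finger_gap: 0.0666
grip_force: 53.0
```

Run:
```python
from g import *
m=C.T@(np.array([.529,.263,0])-O)*1000
go((m[0]+1,m[1],41))
c=cam('top');save(c,'t6.png',(180,120,460,300))
c=cam('side');P,_=cloud(c);save(c,'s6.png',(150,100,450,380))
```

```text
t 10.25 clamp mm [142.8 329.  178. ] gap 0.0666192165044394 F [ 0.2 -0.4 -2.5] q [-0.1   0.58 -0.64  1.7   0.4   1.   -0.57]
(np.float64(143.15459206105456), np.float64(330.88360786831856), 41) world [0.53  0.263 0.041] ->cm [ 0.21  0.05 13.7 ] turn [-0.01  0.01  0.04]
```

View pics/s6.png

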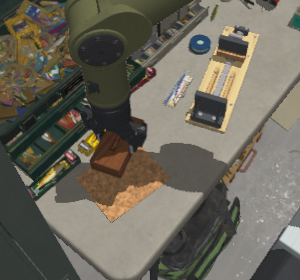

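The side view shows the case at (112,155) held level over the mat. The clamp is empty with the jaw back, and the spool (200,43) and lure (180,90) are undisturbed.

send_rows(
  plan="0.2 0 3 0 0 0 -1; 0.2 0 6 0 0 0 -1; 0.2 0 9 0 0 0 -1; 0.2 0 11 0 0 0 -1; 0.2 0 12.5 0 0 0 -1; 0.2 0 13.2 0 0 0 -1; 0.2 0 13.5 0 0 0 -1; 0.2 0 13.5 0 0 0 -1",
)

```text
t: 11.15
ee_pos: [0.5297, 0.2656, 0.0437]
orientation: [1.842, 2.545, 0.001]
wrist_force: [0.7, 0.2, -2.9]
finger_gap: 0.067
grip_force: 52.9
```

send_rows(
  plan="0 0 0.2 0 0 0 -1; 0 0 0.4 0 0 0 -1; 0 0 0.4 0 0 0 -1",
)

```text
t: 11.45
ee_pos: [0.5294, 0.2656, 0.0395]
orientation: [1.842, 2.545, 0.001]
wrist_force: [0.4, -0.4, -2.7]
finger_gap: 0.0668
grip_force: 52.9
```

send_rows(
  plan="0 0 0.1 0 0 0 -1; 0 0 0.15 0 0 0 -1; 0 0 0.15 0 0 0 -1",
)

```text
t: 11.75
ee_pos: [0.5295, 0.2657, 0.0389]
orientation: [1.841, 2.544, 0.001]
wrist_force: [-1.4, -1.8, 6.6]
finger_gap: 0.067
grip_force: 54.1
```

Contact with the mat. Releasing, then rising.

send_rows(
  plan="0 0 0 0 0 0 0.65; 0 0 0 0 0 0 1; 0 0 0 0 0 0 1; 0 0 0 0 0 0 1; 0 0 0 0 0 0 1; 0 0 -1.5 0 0 0 1; 0 0 -4 0 0 0 1; 0 0 -8 0 0 0 1",
)

```text
t: 12.55
ee_pos: [0.5283, 0.2649, 0.1178]
orientation: [-1.84, -2.544, 0.005]
wrist_force: [0.6, 0.3, -0.5]
finger_gap: 0.0855
grip_force: 0.0
```

send_rows(
  plan="0 0 -4 0 0 0 1; 0 0 -8 0 0 0 1; 0 0 -12 0 0 0 1; 0 0 -14 0 0 0 1; 0 0 -14 0 0 0 1; 0 0 -14 0 0 0 1",
)

```text
t: 13.15
ee_pos: [0.5291, 0.2654, 0.2585]
orientation: [1.841, 2.545, 0.001]
wrist_force: [0.5, -0.5, -0.6]
finger_gap: 0.0855
grip_force: 0.0
```

Run:
```python
from g import *
go()
c=cam('wrist');save(c,'w7.png');P,_=cloud(c);z=P[...,2]
k=(abs(P[...,0]-.529)<.09)&(abs(P[...,1]-.263)<.11)&(z>.025)&(z<.06)
print(k.sum(),np.median(P[k],0).round(4),np.percentile(z[k],[5,50,95]).round(4))
c=cam('side');P,_=cloud(c);Q=(P-O)@C*1000
m=(abs(Q[...,0])<45)&(Q[...,1]>-180)&(Q[...,1]<-70)&(Q[...,2]>78)&(Q[...,2]<115)
ys=Q[m];print([(b,int(((ys[:,1]>b)&(ys[:,1]<=b+5)).sum())) for b in range(-180,-100,5)])
```

```text
t 13.15 clamp mm [143.  333.2 258.5] gap 0.08554283347909529 F [ 0.5 -0.5 -0.6] q [-0.08  0.51 -0.68  1.58  0.34  1.17 -0.52]
8751 [0.5299 0.2692 0.0401] [0.0388 0.0401 0.0413]
[(-180, 0), (-175, 0), (-170, 0), (-165, 0), (-160, 0), (-155, 5), (-150, 27), (-145, 25), (-140, 16), (-135, 30), (-130, 43), (-125, 117), (-120, 25), (-115, 0), (-110, 0), (-105, 0)]
```

View pics/w7.png

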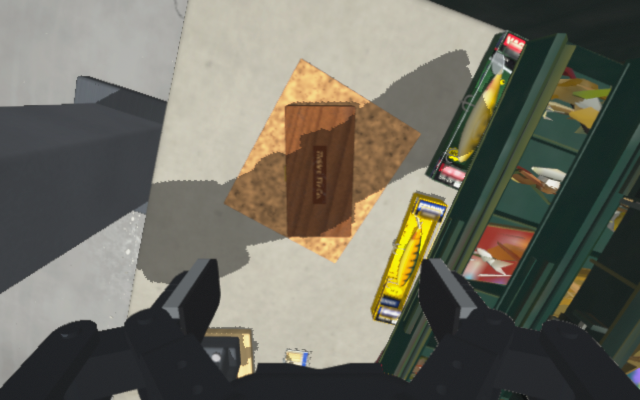

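The case (285–354, 103–237) lies flat and centred on the mat, with its top at 40 mm. The jaw face is at about -121 mm and the bar about 27 mm behind it, so the pawl is still flipped.

```bash
python3 -c "
from cell import robot
print(robot.close_job())"
```

```text
the job is handed in; nothing more can be done
None
```

I handed the job in at about 13 s: pawl flipped, jaw at its back stop, and the fly case flat, lid up, about 6 mm or less from the mat's centre; the lure and spool were not touched, and no verdict came back.

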